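# Unload the shaker: speed wheel to zero, clamp open, vial boxes onto the cool packs

### The arm

A 6-joint arm with a two-finger parallel gripper is mounted at the origin on the work surface. World frame = base frame: x ahead of the robot, y to its left, z up, the work surface at z = 0. Lengths are in m, angles in rad, forces in N, time in s.
With the tool pointing down it reaches from about 0.3 to 0.825 m from the base axis. Payload 5.4 kg.
Tool frame: the origin (TCP) lies on the centre line of the jaws, within the pads' length; the fingertips stand 8 mm ahead of it and the grasp point (between the pads) lies 11 mm behind it; z points along the fingers, y is the line along which they close (so a half turn about z gives the same grasp; the last joint's range is limited). The gripper opens to 92 mm and grips with 3 to 60 N. Pads are 20 mm wide; open, the fingers measure 128 mm over their backs; the gripper's body (75 mm by 189 mm) begins 69 mm behind the grasp point.
Start: joints at [1.028, 0.158, 1.597, -0, 1.386, -0.21], TCP at [0.188, 0.543, 0.191] pointing down, gripper open.
Joint ranges: [-2.91, 2.91], [-0.94, 2.29], [0.18, 2.7], [-1.29, 4.43], [0.17, 2.64], [-3, 3]. Speed limits (rad/s): [2.57, 2.57, 3.14, 3.14, 3.14, 3.14].

### API

Orientations are given as a unit quaternion [x, y, z, w].
In Python, from plant import read_state, get_image, sign_off gives the robot as it stands.
- The arm moves only by the tool send_rows, never from a script. Its argument "series" is a list that holds one entry, the list of rows, each a list of 4 numbers: the shift along the tool's x, y, z in mm, then the turn about the tool's z in degrees. A call has 1 to 20 rows; each row shifts and turns the commanded pose from where the row before left it, along the tool's axes as they then stand; what a row does not reach is not made up. A row lasts 1/10 s, in which the tool goes at most 50 mm and 8.59 degrees, less where a joint would pass 70% of its speed; a pose out of reach is approached as far as the arm can. A call is refused whole if a number of a shift passes 50 or a number of a turn 8.59, either way. A call with a gripper value outside its range is refused whole. "grip" is the finger opening in mm, from 0 to 91.9, set as the call begins (left out, the last holds). The fingers move at their own pace and stop on an object; the grip force is fixed at half the most. Time passes only in rows, so rows that do not move let the fingers close. It gives the time, the measured TCP pose, the force, the opening and the grip force at its end, in the units of the state.
- read_state(): the state, without advancing time (a new reading comes with each control period).
- get_image(name): name is "scene" or "top"; returns a dict with "frame" (420x560x3 uint8, red, green, blue), "depth" (420x560 float32, m along the optical axis (not along the pixel's ray), 0 where there is no reading), "K" (3x3 intrinsics, pixels), "distortion" ([k1, k2, p1, p2, k3] as OpenCV has them; the pictures are not rectified), "world_from_camera" (4x4, takes a point from camera to world coordinates). Camera axes: x right, y down, z forward; pixel columns grow to the right and rows downward; lengths in m; the calibration is good to about 2 mm. A picture is of the moment at which its call begins.
- sign_off(): hands the job in; it is judged then, once.
The state is a dict: "t": time; "joint_pos": joint angles; "qd": joint speeds; "joint_efforts": joint torques, N m; "ee_pos": TCP position; "ee_rot": TCP orientation; "force": force on the tool from outside, world axes, zero at the start; "ft_torque": the same for the moment, N m; "grip_width": opening from 0.0 (shut) to 1.0 (fully open); "grip_force": force on a finger pad.
Only numpy, scipy, OpenCV 4.12 (cv2) and the standard library are available. Lean on these libraries where they do the work, as an engineer would, in place of code of your own. Each camera call takes 0.05 s, during which the arm holds its last target. There are 200 camera calls.

### The job

The platform shaker has timed out. Roll its speed wheel with a fingertip all the way back to zero so that it cannot start again, then slide the clamp jaw fully open, lift out every vial box on the platform and lower each one gently, without letting it drop, onto the pile of cool packs in the white transport crate, where they must lie flat and side by side, none on top of another. Last, push the empty jaw fully home again, and leave the bottle, the beaker and the jar where they stand.

Things in the scene. Friction and masses are not known exactly. Their poses are not given: they have to be found in the camera images.
- speed_wheel (a joint): turn of the shaker's speed wheel, rad: 0 = zero speed, at its end stop; 4.2 = full speed. The top of its rim moves along the shaker's -x (towards the robot's side) as the value falls. It turns easily (about 0.4 N at the rim) and stays where it is left. At zero a white bar on the rim stands at the very top, level with the longest tick of the scale beside it
- wheel_top (a point): topmost point of the speed wheel: an upright ribbed rubber wheel, 60 mm across, 12 mm thick, whose top 10 mm stand out of a narrow slot (46 x 17 mm) in the flat blue console on the robot's side of the shaker. Fixed to the shaker, does not turn with the wheel; axes are the shaker's: x from console towards fixed fence, y along the jaw (the wheel's axle), z up
- jaw (a joint): travel of the clamp jaw, m: 0 = home (closed on the boxes), 0.055 = fully open, slid along the shaker's -x. A bar across the platform (372 mm along y, top 50 mm above the platform) with a lip reaching 8 mm over the near ends of the boxes, 4 mm above their lids. It slides against about 2.5 N of friction and stays where it is left
- jaw_grip (a point): point inside the jaw's upright black grip post, mid-way along the jaw, 18 mm below the post's top; moves with the jaw; axes as the shaker's. The post is 20 mm in x and 40 mm in y, rises from 12 to 72 mm above the platform and stands 30 mm clear of the bar, on its -x side
- platform (a point): middle of the loading area, on the platform's surface (about 100 mm above the bench); axes as the shaker's. Boxes stand at about y = -130, 0 and +130 mm from here, lying along x between the fixed fence (40 mm high, face 63 mm off in +x) and the jaw (face 63 mm off in -x when home). The platform ends 190 mm off in y, open there
- box1_c (a point): one of the vial boxes to unload (may be absent): closed oblong box with flat lid, 124 long x 60 wide x 42 mm high, 0.2 to 0.45 kg; this point is its centre, half-way up; x along its length, z up. Starts on the platform, lying square between fence and jaw, held down by the jaw's lip
- box2_c (a point): one of the vial boxes to unload (may be absent): closed oblong box with flat lid, 124 long x 60 wide x 42 mm high, 0.2 to 0.45 kg; this point is its centre, half-way up; x along its length, z up. Starts on the platform, lying square between fence and jaw, held down by the jaw's lip
- box3_c (a point): one of the vial boxes to unload (may be absent): closed oblong box with flat lid, 124 long x 60 wide x 42 mm high, 0.2 to 0.45 kg; this point is its centre, half-way up; x along its length, z up. Starts on the platform, lying square between fence and jaw, held down by the jaw's lip
- crate: white foam crate, open on top, fixed on the bench: inside 200 mm in x, 340 mm in y, walls 15 mm thick, rim 90 mm above the bench; origin at the centre of its underside, z up. A pile of two flat blue cool packs fills its whole floor; their thicknesses vary and are not told: the pile's top, where the boxes go, is somewhere between 50 and 85 mm above the bench, to be found by feel or sight
- solvent: bystander: amber glass bottle, 72 mm across, 160 mm high; origin at the centre of its underside
- beaker: bystander: glass beaker, 70 mm across, 90 mm high; origin at the centre of its underside
- jar: bystander: small glass jar with white cap, 56 mm across, 70 mm high; origin at the centre of its underside
Mind the look-alikes: they are no part of the job. What is shaped like the part that bears box3_c but green or pink is not meant.

How it is judged:
By the outcome, as a careful person would: the job done as asked, in the order asked, and still so for the second after the job is handed in, with the robot touching nothing.
Of box1, box2, box3 only 2 to 3 are there at a start; the rules pass over those that are not, and their reading is None.
Of pack2, pack3, pack4 only 1 to 1 are there at a start; the rules pass over those that are not, and their reading is None.
At some moment in a run one of box1, box2, box3 may be knocked a few centimetres aside while the robot is not near it.
It also fails if it takes over 208 s, if anything falls off the work surface, if the arm or the gripper's body presses on something with over 40 N, if the wrist force passes 120 N, or if a joint passes its speed limit or range.

## Working session

There is one attempt and no reset: what is moved stays moved. The work goes in short steps, Python scripts to look and compute and a tool call to move; the robot and the scene stay as the last step left them, time stands still between calls to the robot, and variables do not carry over. Pictures are saved under pics/ and viewed, at most 14 in all, crops included, and the job is handed in when it is done.

Besides the shell and the picture viewer there is one more tool, called after "Emit:" as name(argument=value, ...) on one line, values as JSON. send_rows: Moves the arm, as the interface text tells. Its arguments: {"type":"object","properties":{"series":{"type":"array"},"grip":{"type":"number"}},"required":["series"]}

```bash
mkdir -p pics
cat > h.py <<'E'
import numpy as np, cv2
from plant import read_state, get_image, sign_off
def pts(im):
    d=im["depth"];h,w=d.shape
    u,v=np.meshgrid(np.arange(w),np.arange(h))
    p=cv2.undistortPoints(np.stack([u,v],-1).reshape(-1,1,2).astype(np.float64),im["K"],np.array(im["distortion"],float)).reshape(h,w,2)
    P=np.dstack([p*d[...,None],d]); T=im["world_from_camera"]
    W=P@T[:3,:3].T+T[:3,3]; W[d==0]=np.nan
    return W
def save(name,fn,crop=None,s=1):
    im=get_image(name);f=im["frame"]
    if crop: f=f[crop[1]:crop[3],crop[0]:crop[2]]
    cv2.imwrite("pics/"+fn,cv2.resize(f[...,::-1],None,fx=s,fy=s,interpolation=cv2.INTER_CUBIC))
    return im,pts(im)
E
python3 - <<'E'
from h import *
for n in("scene","top"):
    im,W=save(n,n+"0.png",s=1.42); print(n,im["world_from_camera"].round(3).tolist(),im["K"][0,0])
    np.save(n+"0.npy",W)
s=read_state();print(s)
E
```

```text
scene [[-0.816, 0.313, -0.486, 1.115], [0.578, 0.45, -0.681, 0.846], [0.005, -0.837, -0.548, 0.747], [0.0, 0.0, 0.0, 1.0]] 481.45016455571704
top [[0.024, -0.985, 0.172, 0.324], [-1.0, -0.024, 0.006, 0.095], [-0.002, -0.172, -0.985, 1.383], [0.0, 0.0, 0.0, 1.0]] 452.389966873404
{'t': 0.1, 'joint_pos': array([ 1.02790822e+00,  1.59011151e-01,  1.59807003e+00,  2.12121714e-07,
        1.38616250e+00, -2.10075857e-01]), 'qd': array([ 1.25105135e-03,  4.80096510e-04, -3.10179710e-03, -3.62226605e-05,
       -7.43342528e-04, -9.49555889e-05]), 'joint_efforts': array([ 4.45950891e-04, -3.86508930e+01, -3.22957993e+01,  7.03399745e-02,
        3.40061914e-02, -6.46197395e-05]), 'ee_pos': array([0.18755439, 0.54293838, 0.18992144]), 'ee_rot': array([ 1.65639159e-01,  9.86186082e-01, -7.67662037e-04, -3.03598973e-04]), 'force': array([ 0.19456552,  0.41715742, -0.47971315]), 'ft_torque': array([-0.00952063,  0.00130663,  0.00945587]), 'grip_force': 0.0, 'grip_width': 0.9979001898119109}
```

View pics/top0.png

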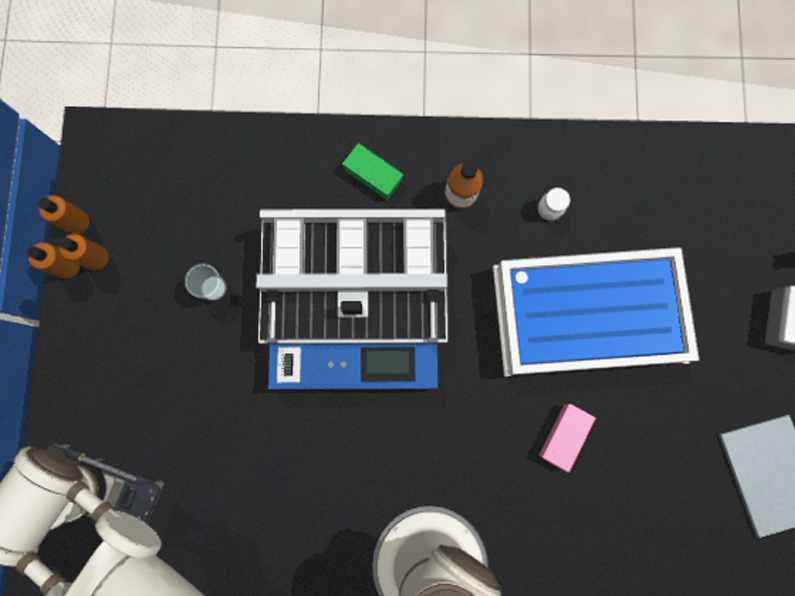

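View pics/scene0.png

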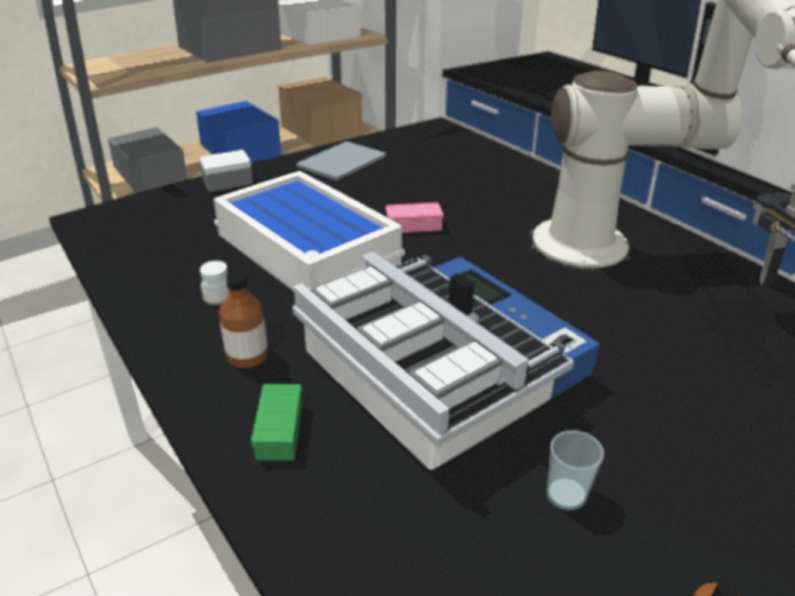

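Both views show three white boxes on the platform; in the enlarged top view they are at (287,247), (352,247) and (417,247). The look-alikes are a green block at (372,170) and a pink one at (568,438). The grip post is at (351,307), the wheel at (288,364) and the crate at (597,310). I'll measure these and check one close crop.

Run:
```python
from h import *
im,W=save("top","crop1.png",(170,140,330,285),5)
f=im["frame"].astype(int)
def at(x,y,r=2):
    x=int(x/1.42);y=int(y/1.42);return np.nanmedian(W[y-r:y+r+1,x-r:x+r+1].reshape(-1,3),0).round(4)
for n,p in dict(b1=(287,247),b2=(352,247),b3=(417,247),post=(352,304),barL=(265,282),barR=(440,282),fenceL=(267,213),fenceR=(440,213),wheel=(288,364),console=(330,375),conR=(430,360),pack1=(560,300),pack2=(640,320),pk3=(600,345),platf=(320,240),rimL=(505,320),rimR=(688,300)).items(): print(n,at(*p,1 if n in('wheel','post') else 2))
def rect(m,lo,hi,name,big=True):
    m=m&(W[...,2]>lo)&(W[...,2]<hi)
    n,l,st,c=cv2.connectedComponentsWithStats(m.astype(np.uint8))
    for i in range(1,n):
        if st[i,4]>60:
            q=W[l==i][:,:2]; r=cv2.minAreaRect((q*1000).astype(np.float32)); print(name,st[i,4],c[i].round(),np.round(r[0],1),np.round(r[1],1),round(r[2],1),'z',np.median(W[l==i][:,2]).round(4))
mx=f.max(2);mn=f.min(2)
X,Y=W[...,0],W[...,1]
white=(mx-mn<25)&(mn>150)
rect(white,.13,.147,'lid/fence')
rect((mx<70),.155,.185,'post')
blue=(f[...,2]>f[...,0]+60)
rect(blue,.03,.12,'blue')
rect(white,.08,.1,'rim')
```

```text
b1 [0.625  0.3031 0.1427]
b2 [0.6276 0.1763 0.1432]
b3 [0.6312 0.0468 0.1423]
post [0.5067 0.1704 0.1718]
barL [0.5504 0.3425 0.1498]
barR [0.5593 0.0017 0.1489]
fenceL [0.6912 0.3464 0.1411]
fenceR [0.6998 0.0023 0.1403]
wheel [0.3956 0.2999 0.0879]
console [0.3752 0.2145 0.0783]
conR [0.4113 0.0146 0.0783]
pack1 [ 0.5396 -0.2509  0.0807]
pack2 [ 0.5029 -0.4112  0.0795]
pk3 [ 0.4516 -0.3299  0.0793]
platf [0.6481 0.2436 0.1018]
rimL [ 0.4985 -0.1411  0.062 ]
rimR [ 0.5495 -0.5062  0.0837]
lid/fence 645 [247. 150.] [695.8 177.5] [ 15.6 367.6] 1.2 z 0.1405
lid/fence 709 [203. 173.] [623.8 302.6] [114.2  56.6] 2.1 z 0.1426
lid/fence 673 [248. 173.] [625.9 175.7] [118.3  55.7] 1.4 z 0.1428
lid/fence 704 [295. 173.] [629.1  41.3] [ 53.1 116.6] 89.6 z 0.1425
post 97 [330. 119.] [786.3 -54.6] [28.1 31.5] 84.6 z 0.16
post 112 [247. 216.] [503.  170.4] [19.4 37.9] 0.6 z 0.1714
blue 7502 [420. 219.] [ 522.  -327.1] [197.1 337.9] 5.6 z 0.0795
blue 2390 [247. 258.] [395.3 169.2] [ 89.  339.6] 1.4 z 0.0783
rim 2120 [421. 219.] [ 520.3 -325.9] [230.7 373.7] 5.6 z 0.0893
```

View pics/crop1.png

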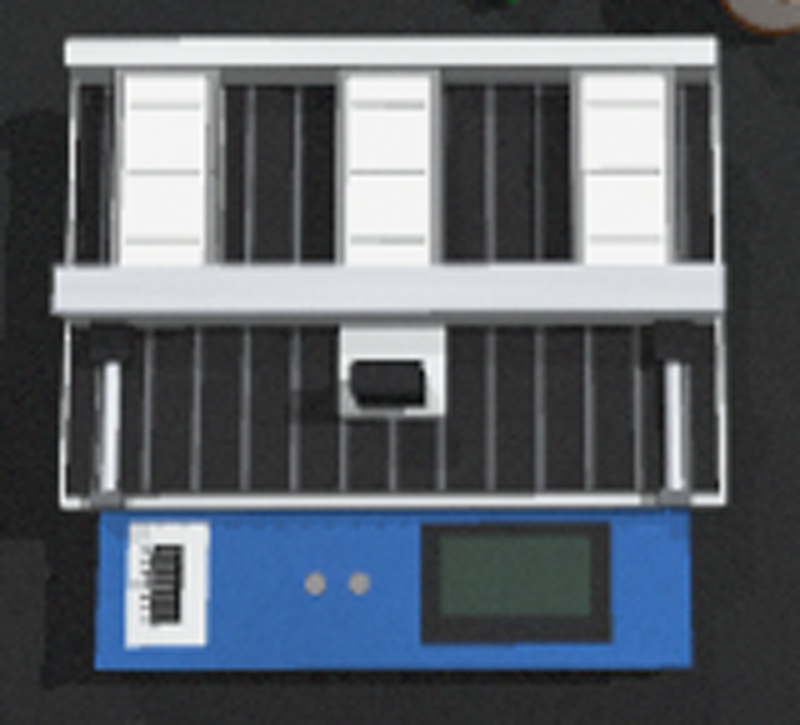

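Three boxes are standing square on the platform, the wheel is at crop (165,583) and the post at crop (387,383). The pack top reads about z 0.080. First I'll square the tool to the shaker (yaw about 1.4°), close the fingers, and locate the wheel.

Emit:
send_rows(series=[[[0,0,0,-6.83],[0,0,0,-6.83],[0,0,0,-6.83],[0,0,0,0]]], grip=0)

```text
t: 0.55
ee_pos: [0.1877, 0.5432, 0.1904]
ee_rot: [-0.013, 1.0, -0.0, -0.0]
force: [-0.1, -0.1, -0.8]
grip_width: 0.675
grip_force: 0.0
```

```bash
cat >> h.py <<'E'
from scipy.spatial.transform import Rotation as R
def go(p,head=91.4):
    "tool-frame mm shift to p (after turning) and turn in deg"
    s=read_state(); M=R.from_quat(s["ee_rot"]).as_matrix()
    h=np.degrees(np.arctan2(M[1,1],M[0,1]))
    a=np.radians(head); y=np.array([np.cos(a),np.sin(a),0]); z=np.array([0,0,-1.]); B=np.c_[np.cross(y,z),y,z]
    turn=(h-head+90)%180-90
    if abs(h-turn-head)>90: B[:,:2]*=-1
    print("turn",round(turn,2),"shift",(1000*B.T@(np.array(p)-s["ee_pos"])).round(1),"tcp",s["ee_pos"].round(4),"F",s["force"].round(2))
E
python3 - <<'E'
from h import *
im=get_image("top");W=pts(im);f=im["frame"].astype(int);mx=f.max(2);mn=f.min(2)
X,Y,Z=W[...,0],W[...,1],W[...,2]
reg=(X>.36)&(X<.43)&(Y>.27)&(Y<.33)
pl=reg&(mn>140)
q=(W[pl][:,:2]*1000).astype(np.float32);print("plate",cv2.minAreaRect(q))
hi=reg&(Z>.081);
print("hi",hi.sum(),W[hi].mean(0),W[hi].min(0),W[hi].max(0))
go((.395,.298,.12))
E
```

```text
plate ((394.90069580078125, 298.25897216796875), (66.2952651977539, 47.122764587402344), 1.9869633913040161)
hi 132 [0.39688613 0.30044278 0.08366593] [0.36173598 0.27228554 0.08100342] [0.42994819 0.32998025 0.09303729]
turn -0.12 shift [-201.2 -250.2   70.5] tcp [0.1878 0.5433 0.1905] F [ 0.34 -0.17 -0.21]
```

Emit:
send_rows(series=[[[-20,-25,6,0],[-20,-25,6,0],[-20,-25,6,0],[-20,-25,6,0],[-20,-25,6,0],[-20,-25,6,0],[-20,-25,6,0],[-20,-25,6,0],[-20,-25,6,0],[-20,-25,6,0],[-8,0,10,0],[0,0,0,0],[0,0,0,0]]])

```text
t: 1.9
ee_pos: [0.4012, 0.2993, 0.1205]
ee_rot: [-0.012, 1.0, 0.0, -0.001]
force: [-0.3, -0.4, -0.6]
grip_width: 0.006
grip_force: 0.0
```

Run:
```python
from h import *
im,W=save("scene","w1.png",(310,170,450,275),5.5)
go((.403,.298,.096))
```

```text
turn 0.05 shift [-1.7 -1.6 24.8] tcp [0.4013 0.2996 0.1208] F [-0.09 -0.21  0.35]
```

View pics/w1.png

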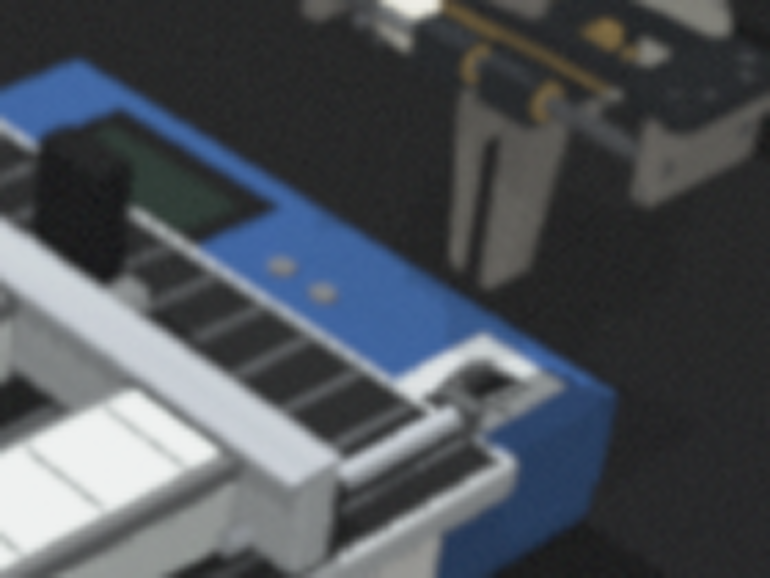

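The closed fingertips hang over the console just above the wheel, which is at crop (485,385). I'll lower until contact.

Emit:
send_rows(series=[[[-6,-1.5,10,0],[0,0,10,0],[0,0,2,0],[0,0,1,0],[0,0,0,0],[0,0,0,0]]])

```text
t: 2.55
ee_pos: [0.4082, 0.2974, 0.0981]
ee_rot: [-0.012, 1.0, 0.0, 0.0]
force: [-0.2, -0.9, 0.5]
grip_width: 0.001
grip_force: 0.0
```

Emit:
send_rows(series=[[[0,0,1,0],[0,0,0,0],[0,0,0,0]]])

```text
t: 2.85
ee_pos: [0.4081, 0.2973, 0.0969]
ee_rot: [-0.012, 1.0, 0.0, 0.0]
force: [-0.6, -0.3, -0.0]
grip_width: 0.005
grip_force: 0.0
```

Emit:
send_rows(series=[[[0,0,1,0],[0,0,0,0],[0,0,0,0]]])

```text
t: 3.15
ee_pos: [0.408, 0.2973, 0.0957]
ee_rot: [-0.012, 1.0, -0.0, -0.0]
force: [-0.3, 0.5, -0.8]
grip_width: 0.005
grip_force: 0.0
```

Emit:
send_rows(series=[[[0,0,1,0],[0,0,0,0],[0,0,0,0]]])

```text
t: 3.45
ee_pos: [0.408, 0.2973, 0.0947]
ee_rot: [-0.012, 1.0, -0.0, -0.0]
force: [-0.1, -0.5, 0.7]
grip_width: 0.005
grip_force: 0.0
```

Emit:
send_rows(series=[[[0,0,1,0],[0,0,0,0],[0,0,0,0]]])

```text
t: 3.75
ee_pos: [0.408, 0.2973, 0.0937]
ee_rot: [-0.012, 1.0, -0.0, -0.0]
force: [-0.3, 0.1, -0.6]
grip_width: 0.008
grip_force: 0.0
```

Emit:
send_rows(series=[[[3,0,0,0],[3,0,0,0],[3,0,0,0],[3,0,0,0]]])

```text
t: 4.15
ee_pos: [0.3957, 0.297, 0.0938]
ee_rot: [-0.012, 1.0, -0.0, -0.0]
force: [-0.0, 0.1, 0.4]
grip_width: 0.005
grip_force: 0.0
```

Emit:
send_rows(series=[[[0,0,1,0],[0,0,0,0],[0,0,0,0]]])

```text
t: 4.45
ee_pos: [0.3961, 0.297, 0.0928]
ee_rot: [-0.012, 1.0, -0.0, 0.0]
force: [0.2, -0.6, 0.6]
grip_width: 0.004
grip_force: 0.0
```

Emit:
send_rows(series=[[[0,0,1,0],[0,0,0,0],[0,0,0,0]]])

```text
t: 4.75
ee_pos: [0.3961, 0.297, 0.0917]
ee_rot: [-0.012, 1.0, -0.0, -0.0]
force: [-0.6, -0.4, 0.6]
grip_width: 0.006
grip_force: 0.0
```

Run:
```python
from h import *
im,W=save("scene","w2.png",(365,190,435,245),11)
```

```text
(no output)
```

View pics/w2.png

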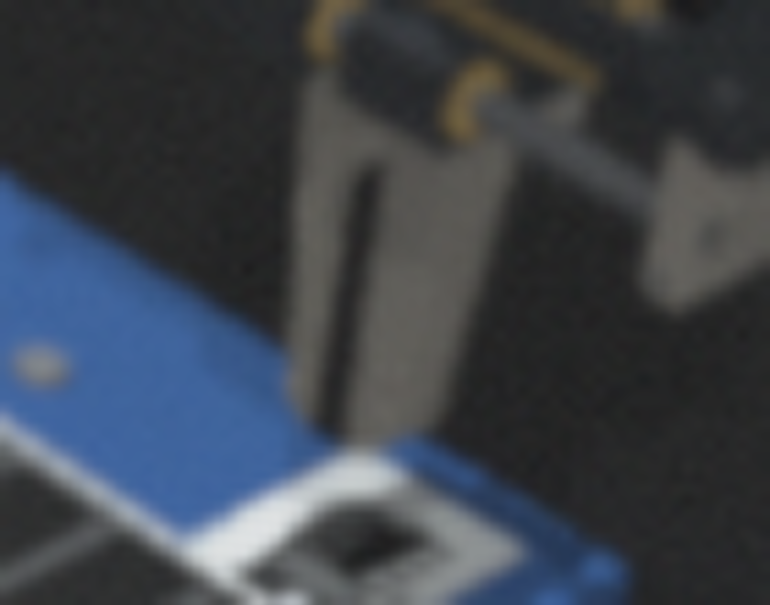

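The fingertip appears at crop (370,445), behind the wheel at crop (350,540), so one of the measurements is off. I'll compare the two cameras.

Run:
```python
from h import *
im=get_image("scene");W=pts(im)
for n,(u,v) in dict(tipR=(405,430),tipL=(305,400),plateTop=(370,460),plateR=(515,550),wheel=(350,520)).items():
    x=int(round(365+u/11));y=int(round(190+v/11)); print(n,W[y-1:y+2,x-1:x+2].reshape(-1,3).mean(0).round(4),im["depth"][y,x])
s=read_state();
Tc=np.linalg.inv(im["world_from_camera"])
def pr(p):
    c=Tc[:3,:3]@np.array(p)+Tc[:3,3]; q=cv2.projectPoints(c.reshape(1,1,3),np.zeros(3),np.zeros(3),im["K"],np.array(im["distortion"],float))[0].ravel(); return ((q-[365,190])*11).round()
print("tip should be",pr(s["ee_pos"]-[0,0,.008]),"wheel",pr((.395,.298,.086)),s["ee_pos"],s["ee_rot"])
t=get_image("top");Wt=pts(t)
for p in((203,256),(197,256),(209,256)):print(Wt[p[1],p[0]])
```

```text
tipR [0.3606 0.2837 0.0892] 1.1275142
tipL [0.4056 0.2913 0.1213] 1.0638756
plateTop [0.3628 0.2783 0.0783] 1.1178665
plateR [0.361  0.3175 0.0783] 1.0939856
wheel [0.392  0.2973 0.0882] 1.085049
tip should be [335. 540.] wheel [343. 532.] [0.3960802  0.297027   0.09180057] [-1.23933873e-02  9.99923199e-01  7.54562433e-06  8.03225926e-06]
[0.37421715 0.23687513 0.47215754]
[0.37511543 0.25248641 0.45083148]
[0.37494156 0.22600913 0.46420304]
```

Run:
```python
from h import *
im=get_image("scene");W=pts(im);f=im["frame"]
for v in range(218,242,2):
    print(v,[ (tuple(W[v,u].round(3)),tuple(f[v,u])) for u in (393,396,399,402)])
```

```text
218 [((np.float64(0.405), np.float64(0.287), np.float64(0.14)), (np.uint8(95), np.uint8(93), np.uint8(88))), ((np.float64(0.406), np.float64(0.296), np.float64(0.146)), (np.uint8(41), np.uint8(39), np.uint8(40))), ((np.float64(0.408), np.float64(0.306), np.float64(0.152)), (np.uint8(95), np.uint8(93), np.uint8(90))), ((np.float64(0.407), np.float64(0.313), np.float64(0.156)), (np.uint8(98), np.uint8(96), np.uint8(91)))]
220 [((np.float64(0.406), np.float64(0.289), np.float64(0.136)), (np.uint8(92), np.uint8(90), np.uint8(86))), ((np.float64(0.407), np.float64(0.298), np.float64(0.142)), (np.uint8(42), np.uint8(40), np.uint8(41))), ((np.float64(0.407), np.float64(0.306), np.float64(0.147)), (np.uint8(96), np.uint8(94), np.uint8(90))), ((np.float64(0.405), np.float64(0.312), np.float64(0.149)), (np.uint8(96), np.uint8(95), np.uint8(90)))]
222 [((np.float64(0.408), np.float64(0.292), np.float64(0.133)), (np.uint8(89), np.uint8(87), np.uint8(84))), ((np.float64(0.408), np.float64(0.299), np.float64(0.138)), (np.uint8(44), np.uint8(42), np.uint8(43))), ((np.float64(0.405), np.float64(0.30
[... 3309 characters left out ...]
.297), np.float64(0.087)), (np.uint8(56), np.uint8(57), np.uint8(57))), ((np.float64(0.388), np.float64(0.3), np.float64(0.085)), (np.uint8(42), np.uint8(41), np.uint8(43))), ((np.float64(0.374), np.float64(0.299), np.float64(0.078)), (np.uint8(64), np.uint8(65), np.uint8(66)))]
240 [((np.float64(0.405), np.float64(0.297), np.float64(0.085)), (np.uint8(78), np.uint8(80), np.uint8(82))), ((np.float64(0.4), np.float64(0.302), np.float64(0.086)), (np.uint8(45), np.uint8(46), np.uint8(46))), ((np.float64(0.386), np.float64(0.3), np.float64(0.078)), (np.uint8(36), np.uint8(36), np.uint8(36))), ((np.float64(0.381), np.float64(0.305), np.float64(0.079)), (np.uint8(85), np.uint8(87), np.uint8(87)))]
```

Run:
```python
from h import *
W=np.load("scene0.npy")
m=(W[...,2]>.03)&(W[...,2]<.3)&(abs(W[...,0]-.19)<.11)&(abs(W[...,1]-.54)<.12)
Z=W[m];print(m.sum(),np.sort(Z[:,2])[:15].round(3))
for z in np.arange(.17,.3,.01):
    q=Z[abs(Z[:,2]-z)<.005]; 
    if len(q): print(round(z,2),len(q),q.min(0).round(3),q.max(0).round(3))
```

```text
429 [0.212 0.212 0.213 0.213 0.214 0.214 0.214 0.215 0.215 0.215 0.215 0.216
 0.216 0.216 0.217]
0.21 10 [0.167 0.489 0.212] [0.181 0.5   0.215]
0.22 42 [0.163 0.483 0.215] [0.184 0.503 0.224]
0.23 47 [0.164 0.484 0.225] [0.184 0.502 0.235]
0.24 45 [0.162 0.483 0.235] [0.185 0.502 0.245]
0.25 50 [0.162 0.481 0.246] [0.185 0.503 0.255]
0.26 50 [0.164 0.479 0.255] [0.183 0.502 0.264]
0.27 58 [0.165 0.479 0.265] [0.185 0.503 0.275]
0.28 60 [0.16  0.479 0.275] [0.185 0.501 0.285]
0.29 54 [0.163 0.477 0.286] [0.185 0.5   0.295]
```

Both closed and open, the visible fingertips sit about 22 mm above the reported TCP, not 8 mm below it. xy agrees. I'll use tip z = ee z + 0.022 and find contact by feel.

Emit:
send_rows(series=[[[-8,0,10,0],[0,0,8,0],[0,0,2,0],[0,0,1,0],[0,0,0,0],[0,0,0,0]]])

```text
t: 5.55
ee_pos: [0.4041, 0.2973, 0.0711]
ee_rot: [-0.012, 1.0, 0.0, 0.0]
force: [-0.6, -0.7, 0.6]
grip_width: 0.005
grip_force: 0.0
```

Emit:
send_rows(series=[[[0,0,1,0],[0,0,1,0],[0,0,0,0],[0,0,0,0]]])

```text
t: 5.95
ee_pos: [0.404, 0.2972, 0.0688]
ee_rot: [-0.012, 1.0, -0.0, -0.0]
force: [0.3, -0.0, 0.3]
grip_width: 0.002
grip_force: 0.0
```

Emit:
send_rows(series=[[[0,0,1,0],[0,0,0,0],[0,0,0,0]]])

```text
t: 6.25
ee_pos: [0.404, 0.2972, 0.0678]
ee_rot: [-0.012, 1.0, -0.0, -0.0]
force: [0.5, 0.3, 0.0]
grip_width: 0.007
grip_force: 0.0
```

Emit:
send_rows(series=[[[0,0,1,0],[0,0,0,0],[0,0,0,0]]])

```text
t: 6.55
ee_pos: [0.404, 0.2972, 0.0668]
ee_rot: [-0.012, 1.0, -0.0, -0.0]
force: [-0.4, -0.4, 1.0]
grip_width: 0.007
grip_force: 0.0
```

Emit:
send_rows(series=[[[0,0,1,0],[0,0,0,0],[0,0,0,0]]])

```text
t: 6.85
ee_pos: [0.404, 0.2972, 0.0658]
ee_rot: [-0.012, 1.0, -0.0, -0.0]
force: [0.5, -0.6, 0.3]
grip_width: 0.004
grip_force: 0.0
```

Emit:
send_rows(series=[[[0,0,1,0],[0,0,0,0],[0,0,0,0]]])

```text
t: 7.15
ee_pos: [0.404, 0.2972, 0.0647]
ee_rot: [-0.012, 1.0, -0.0, -0.0]
force: [0.4, 0.1, -0.5]
grip_width: 0.0
grip_force: 0.0
```

Emit:
send_rows(series=[[[0,0,1,0],[0,0,0,0],[0,0,0,0]]])

```text
t: 7.45
ee_pos: [0.4047, 0.2973, 0.0644]
ee_rot: [-0.012, 1.0, 0.0, 0.001]
force: [0.9, -1.0, 3.9]
grip_width: 0.001
grip_force: 2.1
```

Emit:
send_rows(series=[[[0,0,1,0],[0,0,0,0],[0,0,0,0]]])

```text
t: 7.75
ee_pos: [0.4056, 0.2974, 0.0642]
ee_rot: [-0.012, 1.0, 0.0, 0.002]
force: [0.7, -1.6, 8.5]
grip_width: 0.007
grip_force: 4.0
```

Run:
```python
from h import *
im,W=save("scene","w3.png",(365,195,435,250),8)
np.save("w3.npy",W)
m=(abs(W[...,0]-.404)<.02)&(abs(W[...,1]-.297)<.025)&(W[...,2]>.095);Z=W[m]
print(np.sort(Z[:,2])[:10].round(4))
```

```text
[0.0953 0.0953 0.0954 0.0955 0.0957 0.096  0.0961 0.0966 0.0967 0.0968]
```

View pics/w3.png

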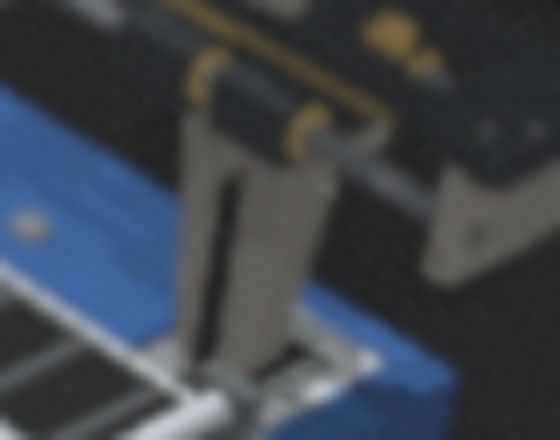

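The fingertip now rests on the wheel at crop (215,370) with 8 N at ee z 0.0645. I'll stroke towards -x, lift, return and repeat.

Emit:
send_rows(series=[[[5,0,0,0],[5,0,0,0],[5,0,0,0],[5,0,0,0],[0,0,0,0]]])

```text
t: 8.3
ee_pos: [0.385, 0.2968, 0.0643]
ee_rot: [-0.013, 1.0, 0.0, 0.001]
force: [-0.8, -1.9, 9.9]
grip_width: 0.005
grip_force: 4.6
```

Emit:
send_rows(series=[[[0,0,-8,0],[-8,0,0,0],[-8,0,0,0],[-6,0,0,0],[0,0,8,0],[0,0,0,0]]])

```text
t: 8.9
ee_pos: [0.4086, 0.2977, 0.0638]
ee_rot: [-0.012, 1.0, 0.0, 0.002]
force: [1.9, 0.1, 6.9]
grip_width: 0.003
grip_force: 3.5
```

Run:
```python
from h import *
go((.395,.298,.0645))
```

```text
turn 0.01 shift [13.6  0.7 -0.7] tcp [0.4086 0.2977 0.0638] F [1.95 0.14 6.86]
```

Emit:
send_rows(series=[[[6,0,0,0],[6,0,0,0],[6,0,0,0],[6,0,0,0],[0,0,-8,0],[0,0,0,0],[-12,0,0,0],[-12,0,0,0],[0,0,8,0],[0,0,0,0],[6,0,0,0],[6,0,0,0],[6,0,0,0],[6,0,0,0],[0,0,-8,0],[0,0,0,0],[-12,0,0,0],[-12,0,0,0],[0,0,8,0],[0,0,0,0]]])

```text
t: 10.9
ee_pos: [0.409, 0.2976, 0.0637]
ee_rot: [-0.012, 1.0, 0.0, 0.002]
force: [1.4, -0.9, 6.3]
grip_width: 0.004
grip_force: 3.4
```

Emit:
send_rows(series=[[[6,0,0,0],[6,0,0,0],[6,0,0,0],[6,0,0,0],[0,0,-8,0],[0,0,0,0],[-12,0,0,0],[-12,0,0,0],[0,0,8,0],[0,0,0,0],[6,0,0,0],[6,0,0,0],[6,0,0,0],[6,0,0,0],[0,0,-8,0],[0,0,0,0],[-12,0,0,0],[-12,0,0,0],[0,0,8,0],[0,0,0,0]]])

```text
t: 12.9
ee_pos: [0.409, 0.2976, 0.0637]
ee_rot: [-0.012, 1.0, 0.0, 0.002]
force: [2.8, -1.0, 5.6]
grip_width: 0.006
grip_force: 3.3
```

Emit:
send_rows(series=[[[6,0,0,0],[6,0,0,0],[6,0,0,0]]])

```text
t: 13.2
ee_pos: [0.3914, 0.2976, 0.0644]
ee_rot: [-0.012, 1.0, 0.001, 0.003]
force: [4.1, 0.9, 5.5]
grip_width: 0.005
grip_force: 3.1
```

A drag of +4 N in x suggests the end stop is reached. I'll back off and look at the white bar.

Emit:
send_rows(series=[[[6,0,0,0],[0,0,-20,0],[0,0,-40,0],[30,0,-40,0],[40,0,0,0],[40,0,0,0],[0,0,0,0]]])

```text
t: 13.9
ee_pos: [0.2684, 0.2936, 0.1615]
ee_rot: [-0.014, 1.0, -0.0, -0.001]
force: [0.3, -0.2, 0.7]
grip_width: 0.006
grip_force: 0.0
```

Run:
```python
from h import *
a=get_image("top")["frame"][235:280,180:225]; b=get_image("scene")["frame"][215:260,370:415]
f=np.hstack([cv2.resize(i,(395,395),interpolation=cv2.INTER_CUBIC) for i in(a,b)])
cv2.imwrite("pics/w4.png",f[...,::-1])
```

```text
(no output)
```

View pics/w4.png

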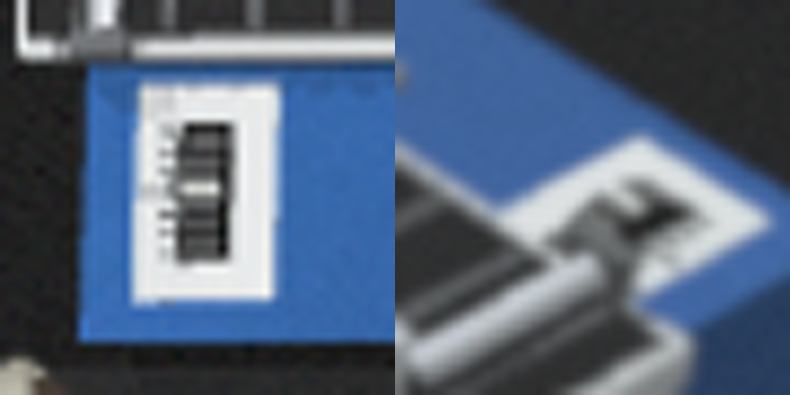

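The white bar stands level with the longest tick in both views, at (200,188) on the left, so the wheel is at zero. Next is the jaw post.

Run:
```python
from h import *
go((.503,.1705,.1145))
```

```text
turn 0.07 shift [-228.  -129.    47.8] tcp [0.2719 0.2939 0.1623] F [ 0.18 -0.62  0.23]
```

Emit:
send_rows(series=[[[-20,-20,-10,0],[-30,-30,-10,0],[-35,-30,0,0],[-35,-30,0,0],[-35,-19,0,0],[-35,0,0,0],[-28,0,0,0],[-10,0,0,0],[0,0,10,0],[0,0,20,0],[0,0,20,0],[0,0,18,0],[0,0,0,0]]], grip=91)

```text
t: 15.3
ee_pos: [0.4995, 0.1705, 0.1112]
ee_rot: [-0.013, 1.0, -0.0, -0.004]
force: [-0.6, -0.5, -0.4]
grip_width: 0.993
grip_force: 0.0
```

Emit:
send_rows(series=[[[0,0,0,0],[0,0,0,0],[0,0,0,0],[0,0,0,0],[0,0,0,0]]], grip=20)

```text
t: 15.8
ee_pos: [0.5035, 0.1707, 0.1153]
ee_rot: [-0.012, 1.0, 0.0, 0.0]
force: [-0.6, 0.0, -0.1]
grip_width: 0.579
grip_force: 0.0
```

Emit:
send_rows(series=[[[0,0,0,0],[0,0,0,0],[0,0,0,0]]])

```text
t: 16.1
ee_pos: [0.5033, 0.1686, 0.1149]
ee_rot: [-0.013, 1.0, -0.002, -0.0]
force: [-0.2, -7.5, 2.2]
grip_width: 0.433
grip_force: 30.0
```

Emit:
send_rows(series=[[[5,0,0,0],[8,0,0,0],[8,0,0,0],[8,0,0,0],[8,0,0,0],[8,0,0,0],[6,0,0,0],[4,0,0,0],[2,0,0,0],[0,0,0,0],[0,0,0,0]]])

```text
t: 17.2
ee_pos: [0.4485, 0.167, 0.1149]
ee_rot: [-0.013, 1.0, -0.002, 0.002]
force: [8.0, -8.1, -5.2]
grip_width: 0.435
grip_force: 30.0
```

Emit:
send_rows(series=[[[0,0,0,0],[0,0,0,0],[0,0,0,0],[0,0,-20,0],[0,0,-30,0],[0,0,-30,0],[30,-10,-10,0],[40,-20,0,0],[30,-20,0,0],[0,0,0,0],[0,0,0,0]]], grip=91)

```text
t: 18.3
ee_pos: [0.3477, 0.1168, 0.2051]
ee_rot: [-0.012, 1.0, 0.0, 0.001]
force: [0.3, 0.1, 0.4]
grip_width: 0.991
grip_force: 0.0
```

```bash
cat >> h.py <<'E'
def rects(W,f,lo,hi,name,mnv=150,xr=(.45,.8),yr=(-.05,.45),amin=120):
    f=f.astype(int);mx=f.max(2);mn=f.min(2)
    m=(mx-mn<25)&(mn>mnv)&(W[...,2]>lo)&(W[...,2]<hi)&(W[...,0]>xr[0])&(W[...,0]<xr[1])&(W[...,1]>yr[0])&(W[...,1]<yr[1])
    n,l,st,c=cv2.connectedComponentsWithStats(m.astype(np.uint8),connectivity=4)
    for i in range(1,n):
        if st[i,4]>amin:
            q=W[l==i]; r=cv2.minAreaRect((q[:,:2]*1000).astype(np.float32)); print(name,st[i,4],c[i].round(),np.round(r[0],1),np.round(r[1],1),round(r[2],1),'z',np.median(q[:,2]).round(4))
E
python3 - <<'E'
from h import *
for n in("top","scene"):
    im,W=save(n,n+"5.png",s=1.42); rects(W,im["frame"],.132,.149,n,130)
E
```

```text
top 2325 [247. 167.] [634.  175.8] [139.9 368. ] 1.4 z 0.1421
top 868 [247. 175.] [624.  176.4] [121.   57.1] 1.7 z 0.1427
scene 1895 [256. 229.] [634.8 171.5] [143.1 375.3] 1.8 z 0.1408
scene 848 [281. 227.] [625.8 173.7] [120.8  58.5] 0.7 z 0.1427
scene 1077 [320. 257.] [622.5 299.8] [120.2  57.6] 2.0 z 0.1425
```

View pics/scene5.png

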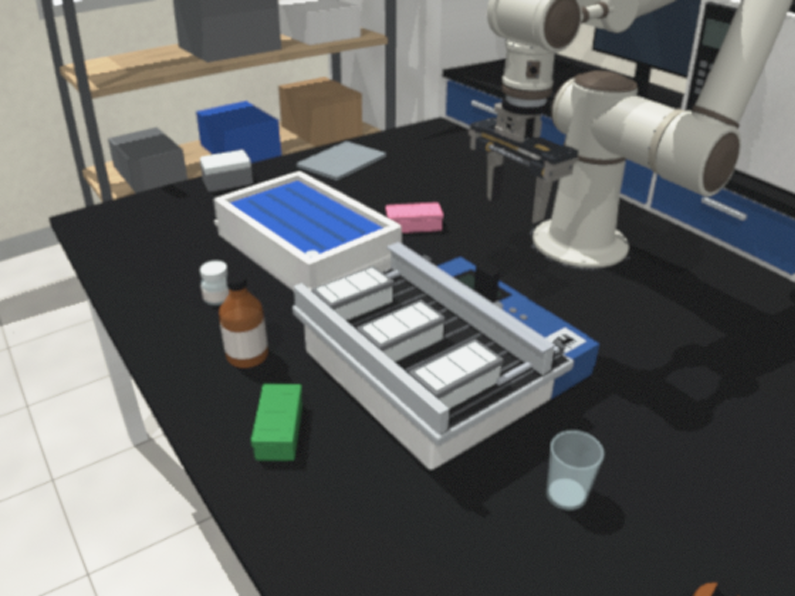

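The jaw is fully open: the bar has moved back against the console side, and the three boxes are still square at enlarged scene pixels (355,290), (402,326) and (457,366). I'll start with the box nearest the crate.

Run:
```python
from h import *
go((.628,.042,.086))
W=np.load("top0.npy")
for n,(u,v) in dict(bottle=(463,185),jar=(555,203)).items(): print(n,W[int(v/1.42),int(u/1.42)].round(3))
```

```text
turn 0.04 shift [-277.9  -81.9  119.1] tcp [0.3482 0.1171 0.2051] F [-0.21  1.32  0.42]
bottle [ 0.768 -0.048  0.119]
jar [ 0.751 -0.246  0.071]
```

Emit:
send_rows(series=[[[-30,-8,0,0],[-38,-12,0,0],[-40,-12,0,0],[-40,-12,0,0],[-40,-12,0,0],[-40,-12,0,0],[-30,-10,0,0],[-20,-4,0,0],[0,0,0,0],[0,0,0,0],[0,0,30,0],[0,0,40,0],[0,0,30,0],[0,0,19,0],[0,0,0,0],[0,0,0,0]]])

```text
t: 20.0
ee_pos: [0.6272, 0.0422, 0.0865]
ee_rot: [-0.013, 1.0, 0.0, 0.0]
force: [0.7, -0.2, 0.9]
grip_width: 0.992
grip_force: 0.0
```

Emit:
send_rows(series=[[[0,0,0,0],[0,0,0,0],[0,0,0,0],[0,0,0,0],[0,0,0,0],[0,0,0,0]]], grip=40)

```text
t: 20.6
ee_pos: [0.6278, 0.0419, 0.0865]
ee_rot: [-0.012, 1.0, 0.0, 0.0]
force: [-0.3, 1.4, 3.5]
grip_width: 0.651
grip_force: 30.0
```

Emit:
send_rows(series=[[[0,0,-10,0],[0,0,-20,0],[0,0,-30,0],[0,0,-30,0],[0,0,0,0],[0,0,0,0]]])

```text
t: 21.2
ee_pos: [0.6273, 0.0416, 0.1753]
ee_rot: [-0.012, 1.0, -0.0, -0.0]
force: [-1.2, 0.4, -3.6]
grip_width: 0.652
grip_force: 30.0
```

Run:
```python
from h import *
go((.531,-.426,.066),95.6)
for n in("top","scene"):
    im=get_image(n);W=pts(im); rects(W,im["frame"],.132,.149,n,130)
im,W=save("scene","s6.png",s=1.42)
```

```text
turn -4.18 shift [ 141.5 -455.9  109.3] tcp [0.6273 0.0416 0.1753] F [-1.19  0.42 -3.59]
top 378 [221. 150.] [693.9 254. ] [ 15.7 213.5] 1.9 z 0.1403
top 724 [202. 173.] [624.3 303.2] [ 57.5 115.1] 89.9 z 0.143
top 726 [247. 173.] [624.2 176.3] [120.8  56.8] 1.7 z 0.1427
scene 1171 [263. 248.] [696.3 174.7] [ 20.7 376.2] 1.7 z 0.1396
scene 751 [280. 228.] [627.5 172.7] [120.6  55.5] 4.0 z 0.1428
scene 947 [318. 258.] [625.2 298.9] [116.9  54.8] 3.5 z 0.1424
```

View pics/s6.png

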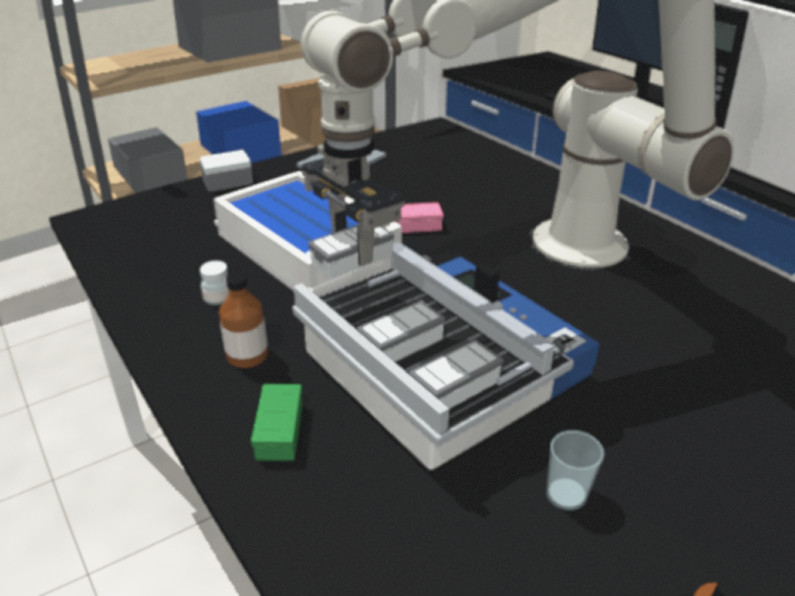

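The box is held level at (345,245) in the enlarged scene view. Now I'll carry it to the crate's far slot.

Emit:
send_rows(series=[[[0,-10,0,-2.1],[5,-25,0,-2.1],[12,-38,0,0],[12,-38,0,0],[12,-38,0,0],[12,-38,0,0],[12,-38,0,0],[12,-38,0,0],[12,-38,0,0],[12,-38,0,0],[12,-38,0,0],[12,-38,0,0],[10,-26,0,0],[6,-15,0,0],[0,0,0,0],[0,0,0,0],[0,0,30,0],[0,0,30,0],[0,0,20,0],[0,0,0,0]]])

```text
t: 23.35
ee_pos: [0.5289, -0.4215, 0.0915]
ee_rot: [-0.05, 0.999, 0.003, -0.002]
force: [-0.3, 0.7, -3.3]
grip_width: 0.649
grip_force: 30.0
```

Run:
```python
from h import *
go((.531,-.426,.066),95.6)
save("top","t7.png",(330,160,500,280),4.6)
```

```text
turn 0.14 shift [-1.6 -4.6 25.5] tcp [ 0.5289 -0.4215  0.0915] F [-0.33  0.66 -3.3 ]
```

View pics/t7.png

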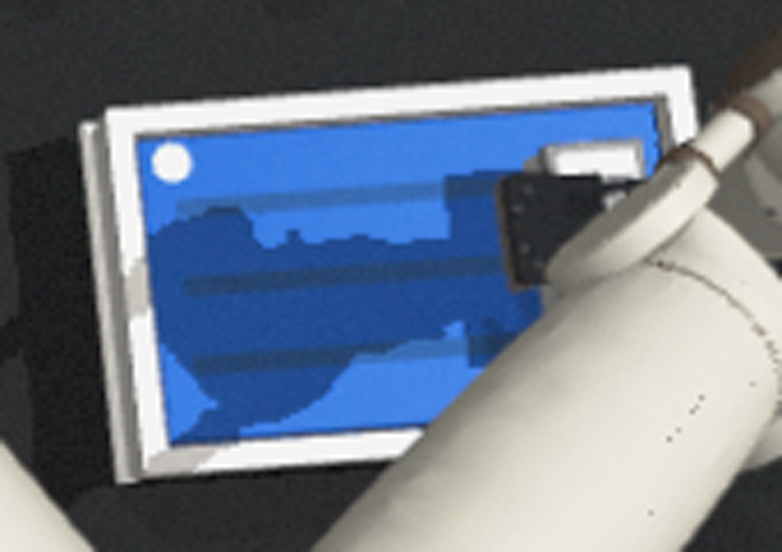

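The box hovers inside the crate's far end at crop (595,160), clear of the walls. I'll lower by feel.

Emit:
send_rows(series=[[[0,0,8,0],[0,0,6,0],[0,0,4,0],[0,0,2,0],[0,0,1,0],[0,0,0,0],[0,0,0,0]]])

```text
t: 24.1
ee_pos: [0.5302, -0.4261, 0.0751]
ee_rot: [-0.049, 0.999, -0.0, 0.0]
force: [0.6, 1.2, -2.8]
grip_width: 0.649
grip_force: 30.0
```

Emit:
send_rows(series=[[[0,0,1,0],[0,0,0,0],[0,0,0,0]]])

```text
t: 24.4
ee_pos: [0.5302, -0.4259, 0.0738]
ee_rot: [-0.049, 0.999, -0.0, 0.0]
force: [-0.6, -0.5, -2.4]
grip_width: 0.652
grip_force: 30.0
```

Emit:
send_rows(series=[[[0,0,1,0],[0,0,0,0],[0,0,0,0]]])

```text
t: 24.7
ee_pos: [0.5301, -0.4258, 0.0727]
ee_rot: [-0.049, 0.999, 0.0, -0.0]
force: [-0.2, 0.1, -2.3]
grip_width: 0.652
grip_force: 30.0
```

Emit:
send_rows(series=[[[0,0,1.5,0],[0,0,1.5,0],[0,0,0,0],[0,0,0,0]]])

```text
t: 25.1
ee_pos: [0.5301, -0.4258, 0.0697]
ee_rot: [-0.049, 0.999, 0.0, -0.0]
force: [-0.2, -0.5, -3.1]
grip_width: 0.649
grip_force: 30.0
```

Emit:
send_rows(series=[[[0,0,1.5,0],[0,0,0,0],[0,0,0,0]]])

```text
t: 25.4
ee_pos: [0.5301, -0.4258, 0.0682]
ee_rot: [-0.049, 0.999, 0.0, -0.0]
force: [0.0, 0.6, -3.3]
grip_width: 0.653
grip_force: 30.0
```

Emit:
send_rows(series=[[[0,0,1,0],[0,0,0,0],[0,0,0,0]]])

```text
t: 25.7
ee_pos: [0.5301, -0.4259, 0.0673]
ee_rot: [-0.049, 0.999, 0.0, -0.0]
force: [0.5, 0.0, -2.6]
grip_width: 0.651
grip_force: 30.0
```

Emit:
send_rows(series=[[[0,0,1,0],[0,0,0,0],[0,0,0,0]]])

```text
t: 26.0
ee_pos: [0.5303, -0.426, 0.0665]
ee_rot: [-0.049, 0.999, -0.0, 0.0]
force: [-0.2, 0.0, -1.0]
grip_width: 0.651
grip_force: 30.0
```

Emit:
send_rows(series=[[[0,0,0.5,0],[0,0,0,0],[0,0,0,0]]])

```text
t: 26.3
ee_pos: [0.5303, -0.426, 0.0665]
ee_rot: [-0.049, 0.999, -0.0, 0.0]
force: [-2.1, 1.1, 4.2]
grip_width: 0.652
grip_force: 30.0
```

Emit:
send_rows(series=[[[0,0,0.5,0],[0,0,0,0],[0,0,0,0]]])

```text
t: 26.6
ee_pos: [0.5303, -0.426, 0.0665]
ee_rot: [-0.049, 0.999, -0.0, 0.0]
force: [-2.7, 2.4, 7.1]
grip_width: 0.649
grip_force: 30.0
```

Firm contact at ee z 0.0665. I'll release by a small opening, lift, and go back for the middle box.

Emit:
send_rows(series=[[[0,0,-0.5,0],[0,0,0,0],[0,0,0,0],[0,0,0,0],[0,0,0,0],[0,0,-5,0],[0,0,-15,0],[0,0,-30,0],[0,0,-40,0],[0,0,-30,0],[0,0,0,0]]], grip=74)

```text
t: 27.7
ee_pos: [0.5327, -0.4287, 0.1941]
ee_rot: [-0.049, 0.999, -0.005, 0.004]
force: [0.7, -0.2, 0.9]
grip_width: 0.805
grip_force: 0.0
```

Run:
```python
from h import *
go((.625,.1755,.0865))
for n in("top","scene"):
    im=get_image(n);W=pts(im); rects(W,im["frame"],.132,.149,n,130)
    rects(W,im["frame"],.110,.130,n+'crate',130,(.35,.7),(-.55,-.1))
```

```text
turn 4.23 shift [-107.   601.8  107.6] tcp [ 0.5327 -0.4287  0.1941] F [ 0.66 -0.2   0.93]
top 646 [248. 150.] [695.5 177.2] [ 15.6 367.7] 1.2 z 0.1404
top 850 [202. 175.] [620.9 302.3] [120.5  58.6] 1.3 z 0.143
top 859 [247. 175.] [624.6 176.4] [121.   56.9] 1.7 z 0.1426
topcrate 302 [455. 212.] [ 536.3 -415.4] [108.4  44. ] 7.1 z 0.1216
scene 1165 [263. 248.] [695.9 174.1] [ 21.1 373.8] 1.8 z 0.1395
scene 852 [281. 227.] [626.3 174. ] [120.2  56.9] 1.4 z 0.1427
scene 1078 [320. 257.] [622.5 299.8] [120.9  57.5] 2.8 z 0.1425
scenecrate 283 [194. 129.] [ 533.5 -425.4] [124.4  63.8] 5.0 z 0.1217
```

Emit:
send_rows(series=[[[0,20,0,2.1],[-5,35,0,2.1],[-9,45,0,0],[-9,45,0,0],[-9,45,0,0],[-9,45,0,0],[-9,45,0,0],[-9,45,0,0],[-9,45,0,0],[-9,45,0,0],[-9,45,0,0],[-9,45,0,0],[-8,45,0,0],[-4,35,0,0],[0,16,0,0],[0,0,0,0],[0,0,0,0],[0,0,0,0]]], grip=91)

```text
t: 29.6
ee_pos: [0.6195, 0.1757, 0.1856]
ee_rot: [-0.011, 1.0, -0.0, -0.0]
force: [-0.9, -0.1, 0.2]
grip_width: 0.989
grip_force: 0.0
```

Run:
```python
from h import *
go((.625,.1755,.0865))
im=get_image("scene");W=pts(im); rects(W,im["frame"],.132,.149,"s",130)
```

```text
turn -0.09 shift [-5.5 -0.3 99.1] tcp [0.6195 0.1757 0.1856] F [-0.89 -0.06  0.21]
s 1157 [263. 248.] [696.5 174.1] [ 20. 375.] 1.7 z 0.1396
s 795 [280. 227.] [626.9 173.8] [121.3  56.7] 1.1 z 0.1429
s 951 [318. 258.] [625.1 299.1] [115.4  55.7] 2.1 z 0.1425
```

Emit:
send_rows(series=[[[-5.5,-1,30,0],[0,0,40,0],[0,0,20,0],[0,0,9,0],[0,0,0,0],[0,0,0,0]]])

```text
t: 30.25
ee_pos: [0.6261, 0.1763, 0.0885]
ee_rot: [-0.012, 1.0, 0.0, 0.001]
force: [0.3, -0.6, -0.1]
grip_width: 0.988
grip_force: 0.0
```

Emit:
send_rows(series=[[[0,0,0,0],[0,0,0,0],[0,0,0,0],[0,0,0,0],[0,0,0,0],[0,0,0,0]]], grip=40)

```text
t: 30.85
ee_pos: [0.6254, 0.1765, 0.0874]
ee_rot: [-0.012, 1.0, -0.0, 0.0]
force: [-0.8, -2.5, 3.9]
grip_width: 0.65
grip_force: 30.0
```

Emit:
send_rows(series=[[[0,0,-10,0],[0,0,-20,0],[0,0,-30,0],[0,0,-35,0],[0,0,0,0],[0,0,0,0]]])

```text
t: 31.45
ee_pos: [0.625, 0.1771, 0.1819]
ee_rot: [-0.012, 1.0, 0.0, 0.0]
force: [-0.1, 0.8, -3.6]
grip_width: 0.653
grip_force: 30.0
```

Run:
```python
from h import *
go((.521,-.327,.0665),95.6)
im=get_image("scene");W=pts(im); rects(W,im["frame"],.132,.149,"s",130)
```

```text
turn -4.17 shift [ 152.7 -491.5  115.4] tcp [0.625  0.1771 0.1819] F [-0.1   0.78 -3.56]
s 1156 [263. 247.] [696.4 175. ] [ 19.9 374.1] 1.8 z 0.1397
s 955 [319. 258.] [623.3 299.2] [120.5  56.6] 2.7 z 0.1426
```

Emit:
send_rows(series=[[[0,-12,0,-2.1],[5,-27,0,-2.1],[13,-40,0,0],[13,-40,0,0],[13,-40,0,0],[13,-40,0,0],[13,-40,0,0],[13,-40,0,0],[13,-40,0,0],[13,-40,0,0],[13,-40,0,0],[13,-40,0,0],[12,-32,0,0],[6,-20,0,0],[0,0,0,0],[0,0,0,0],[0,0,0,0]]])

```text
t: 33.2
ee_pos: [0.5192, -0.3251, 0.1811]
ee_rot: [-0.05, 0.999, 0.001, -0.0]
force: [0.3, 0.5, -2.4]
grip_width: 0.651
grip_force: 30.0
```

Run:
```python
from h import *
go((.521,-.327,.0674),95.6)
```

```text
turn 0.11 shift [ -1.6  -2.1 113.7] tcp [ 0.5192 -0.3251  0.1811] F [ 0.27  0.45 -2.36]
```

Emit:
send_rows(series=[[[-1.5,-1,20,0],[0,0,30,0],[0,0,30,0],[0,0,18,0],[0,0,8,0],[0,0,4,0],[0,0,1,0],[0,0,0,0],[0,0,0,0]]])

```text
t: 34.1
ee_pos: [0.5212, -0.3282, 0.0721]
ee_rot: [-0.049, 0.999, -0.001, 0.001]
force: [0.2, 0.2, -2.4]
grip_width: 0.653
grip_force: 30.0
```

Emit:
send_rows(series=[[[0,0,1,0],[0,0,0,0],[0,0,0,0]]])

```text
t: 34.4
ee_pos: [0.5205, -0.3277, 0.0699]
ee_rot: [-0.049, 0.999, -0.0, 0.0]
force: [0.4, -0.4, -2.8]
grip_width: 0.651
grip_force: 30.0
```

Emit:
send_rows(series=[[[0,0,1,0],[0,0,0,0],[0,0,0,0]]])

```text
t: 34.7
ee_pos: [0.5205, -0.3276, 0.0687]
ee_rot: [-0.049, 0.999, 0.0, -0.0]
force: [-0.5, 0.9, -2.0]
grip_width: 0.651
grip_force: 30.0
```

Emit:
send_rows(series=[[[0,0,0.7,0],[0,0,0,0],[0,0,0,0]]])

```text
t: 35.0
ee_pos: [0.5205, -0.3276, 0.0681]
ee_rot: [-0.049, 0.999, 0.0, -0.0]
force: [-0.4, 0.8, -2.0]
grip_width: 0.653
grip_force: 30.0
```

Emit:
send_rows(series=[[[0,0,0.7,0],[0,0,0,0],[0,0,0,0]]])

```text
t: 35.3
ee_pos: [0.5206, -0.3277, 0.0675]
ee_rot: [-0.049, 0.999, -0.0, 0.0]
force: [1.4, 0.3, -1.9]
grip_width: 0.651
grip_force: 30.0
```

Emit:
send_rows(series=[[[0,0,0.5,0],[0,0,0,0],[0,0,0,0]]])

```text
t: 35.6
ee_pos: [0.5206, -0.3277, 0.0674]
ee_rot: [-0.049, 0.999, -0.0, 0.0]
force: [-2.1, 1.1, 2.0]
grip_width: 0.652
grip_force: 30.0
```

Contact. Release, lift, and check before the third box.

Emit:
send_rows(series=[[[0,0,0,0],[0,0,0,0],[0,0,0,0],[0,0,0,0],[0,0,-5,0],[0,0,-15,0],[0,0,-30,0],[0,0,-40,0],[0,0,-30,0],[0,0,0,0],[0,0,0,0]]], grip=74)

```text
t: 36.7
ee_pos: [0.521, -0.3281, 0.1885]
ee_rot: [-0.049, 0.999, -0.001, 0.001]
force: [-0.6, -0.2, 0.1]
grip_width: 0.808
grip_force: 0.0
```

Run:
```python
from h import *
go((.6215,.301,.0865))
for n in("top","scene"):
    im=get_image(n);W=pts(im); rects(W,im["frame"],.132,.149,n,130)
    rects(W,im["frame"],.110,.130,n+'crate',130,(.35,.7),(-.55,-.1))
```

```text
turn 4.22 shift [-115.8  626.5  102. ] tcp [ 0.521  -0.3281  0.1885] F [-0.61 -0.18  0.1 ]
top 646 [247. 150.] [695.4 177.1] [ 15.8 367.7] 1.5 z 0.1404
top 852 [202. 175.] [621.6 302.1] [121.   58.5] 1.3 z 0.143
scene 1160 [263. 248.] [696.7 173.8] [ 21.  376.6] 2.0 z 0.1396
scene 1081 [320. 258.] [622.4 299.8] [120.9  57.3] 1.2 z 0.1425
scenecrate 295 [194. 129.] [ 532.  -425.6] [122.9  63.3] 4.0 z 0.1217
scenecrate 319 [212. 139.] [ 522. -328.] [124.   57.8] 6.3 z 0.1209
```

Emit:
send_rows(series=[[[0,20,0,2.1],[-5,35,0,2.1],[-9,45,0,0],[-9,45,0,0],[-9,45,0,0],[-9,45,0,0],[-9,45,0,0],[-9,45,0,0],[-9,45,0,0],[-9,45,0,0],[-9,45,0,0],[-9,45,0,0],[-9,45,0,0],[-6,40,0,0],[-5,30,0,0],[0,6,0,0],[0,0,0,0],[0,0,0,0],[0,0,0,0]]], grip=91)

```text
t: 38.7
ee_pos: [0.6172, 0.2994, 0.1866]
ee_rot: [-0.012, 1.0, -0.0, -0.0]
force: [0.6, -0.0, 0.7]
grip_width: 0.994
grip_force: 0.0
```

Run:
```python
from h import *
go((.622,.301,.0865))
im=get_image("scene");W=pts(im); rects(W,im["frame"],.132,.149,"s",130)
```

```text
turn -0.08 shift [ -4.8   1.5 100.1] tcp [0.6172 0.2994 0.1866] F [ 0.56 -0.04  0.67]
s 1156 [263. 248.] [696.4 174. ] [ 20.6 374.3] 2.0 z 0.1397
s 1007 [319. 258.] [622.8 299. ] [120.3  56.4] 2.5 z 0.1425
```

Emit:
send_rows(series=[[[-5,1,30,0],[0,0,40,0],[0,0,20,0],[0,0,10,0],[0,0,0,0],[0,0,0,0]]])

```text
t: 39.35
ee_pos: [0.6232, 0.3021, 0.0886]
ee_rot: [-0.012, 1.0, 0.0, 0.001]
force: [0.5, 0.2, 0.1]
grip_width: 0.988
grip_force: 0.0
```

Emit:
send_rows(series=[[[0,0,0,0],[0,0,0,0],[0,0,0,0],[0,0,0,0],[0,0,0,0],[0,0,0,0]]], grip=40)

```text
t: 39.95
ee_pos: [0.6225, 0.3019, 0.0875]
ee_rot: [-0.012, 1.0, -0.0, 0.0]
force: [-0.5, -2.6, 3.1]
grip_width: 0.652
grip_force: 30.0
```

Emit:
send_rows(series=[[[0,0,-10,0],[0,0,-20,0],[0,0,-30,0],[0,0,-35,0],[0,0,0,0],[0,0,0,0]]])

```text
t: 40.55
ee_pos: [0.6223, 0.3025, 0.1821]
ee_rot: [-0.012, 1.0, 0.0, 0.0]
force: [0.4, 0.2, -3.6]
grip_width: 0.654
grip_force: 30.0
```

Run:
```python
from h import *
go((.511,-.228,.0665),95.6)
im=get_image("scene");W=pts(im); rects(W,im["frame"],.110,.130,'crate',130,(.35,.7),(-.55,-.1))
```

```text
turn -4.17 shift [ 162.5 -517.1  115.6] tcp [0.6223 0.3025 0.1821] F [ 0.45  0.15 -3.64]
crate 298 [194. 129.] [ 533.7 -427.3] [124.5  67.7] 7.6 z 0.1215
crate 335 [212. 140.] [ 521.8 -329.8] [124.2  63.6] 4.8 z 0.1209
```

Emit:
send_rows(series=[[[0,-12,0,-2.1],[5,-27,0,-2.1],[13,-40,0,0],[13,-40,0,0],[13,-40,0,0],[13,-40,0,0],[13,-40,0,0],[13,-40,0,0],[13,-40,0,0],[13,-40,0,0],[13,-40,0,0],[13,-40,0,0],[13,-40,0,0],[10,-26,0,0],[4,-12,0,0],[0,0,0,0],[0,0,0,0],[0,0,0,0]]])

```text
t: 42.4
ee_pos: [0.5099, -0.2265, 0.1814]
ee_rot: [-0.05, 0.999, 0.001, -0.0]
force: [-0.2, 0.1, -2.5]
grip_width: 0.65
grip_force: 30.0
```

Run:
```python
from h import *
go((.511,-.228,.0675),95.6)
for n in("top","scene"):
    im=get_image(n);W=pts(im);rects(W,im["frame"],.110,.130,'crate',130,(.35,.7),(-.55,-.1))
```

```text
turn 0.13 shift [ -0.9  -1.6 113.9] tcp [ 0.5099 -0.2265  0.1814] F [-0.2   0.05 -2.55]
crate 235 [464. 228.] [ 496.  -426.9] [51.8 56. ] 4.6 z 0.1214
crate 353 [426. 229.] [ 485.2 -328.1] [54.5 58.8] 7.9 z 0.1218
crate 272 [192. 130.] [ 534.6 -425. ] [120.9  64.5] 3.7 z 0.1215
crate 289 [211. 140.] [ 522.7 -327.7] [120.8  64.4] 8.9 z 0.1211
```

Emit:
send_rows(series=[[[-1,-0.5,20,0],[0,0,30,0],[0,0,30,0],[0,0,18,0],[0,0,8,0],[0,0,4,0],[0,0,1,0],[0,0,1,0],[0,0,0,0],[0,0,0,0]]])

```text
t: 43.5
ee_pos: [0.5112, -0.2289, 0.0707]
ee_rot: [-0.049, 0.999, -0.0, 0.001]
force: [-0.4, 0.4, -2.5]
grip_width: 0.653
grip_force: 30.0
```

Emit:
send_rows(series=[[[0,0,1,0],[0,0,0,0],[0,0,0,0]]])

```text
t: 43.8
ee_pos: [0.5107, -0.2286, 0.0689]
ee_rot: [-0.049, 0.999, -0.0, -0.0]
force: [0.1, 0.3, -2.7]
grip_width: 0.655
grip_force: 30.0
```

Emit:
send_rows(series=[[[0,0,0.7,0],[0,0,0,0],[0,0,0,0]]])

```text
t: 44.1
ee_pos: [0.5107, -0.2286, 0.0681]
ee_rot: [-0.049, 0.999, 0.0, -0.0]
force: [-0.0, -0.9, -2.5]
grip_width: 0.648
grip_force: 30.0
```

Emit:
send_rows(series=[[[0,0,0.7,0],[0,0,0,0],[0,0,0,0]]])

```text
t: 44.4
ee_pos: [0.5108, -0.2286, 0.0675]
ee_rot: [-0.049, 0.999, -0.0, 0.0]
force: [0.5, 0.7, -2.7]
grip_width: 0.653
grip_force: 30.0
```

Emit:
send_rows(series=[[[0,0,0.5,0],[0,0,0,0],[0,0,0,0]]])

```text
t: 44.7
ee_pos: [0.5109, -0.2286, 0.0675]
ee_rot: [-0.049, 0.999, -0.0, 0.0]
force: [-2.0, 1.8, 3.0]
grip_width: 0.652
grip_force: 30.0
```

Emit:
send_rows(series=[[[0,0,0.3,0],[0,0,0,0],[0,0,0,0]]])

```text
t: 45.0
ee_pos: [0.5109, -0.2286, 0.0674]
ee_rot: [-0.049, 0.999, -0.0, 0.0]
force: [-3.2, 3.3, 5.2]
grip_width: 0.647
grip_force: 30.0
```

Emit:
send_rows(series=[[[0,0,-0.5,0],[0,0,0,0],[0,0,0,0],[0,0,0,0],[0,0,-5,0],[0,0,-15,0],[0,0,-30,0],[0,0,-40,0],[0,0,-30,0],[0,0,0,0],[0,0,0,0]]], grip=74)

```text
t: 46.1
ee_pos: [0.5113, -0.2289, 0.1887]
ee_rot: [-0.049, 0.999, -0.001, 0.001]
force: [-1.1, -0.4, -0.3]
grip_width: 0.801
grip_force: 0.0
```

Run:
```python
from h import *
go((.4485,.1675,.115))
im,W=save("scene","s8.png",s=1.42);rects(W,im["frame"],.110,.130,'crate',130,(.35,.7),(-.55,-.1))
```

```text
turn 4.23 shift [ 53.1 397.8  73.7] tcp [ 0.5113 -0.2289  0.1887] F [-1.08 -0.37 -0.26]
crate 297 [194. 129.] [ 532.5 -425.6] [121.9  63.9] 6.1 z 0.1215
crate 332 [212. 140.] [ 522.2 -328.5] [122.1  60.5] 7.2 z 0.1208
crate 361 [232. 151.] [ 510.4 -229.5] [124.3  60.1] 6.1 z 0.1206
```

View pics/s8.png

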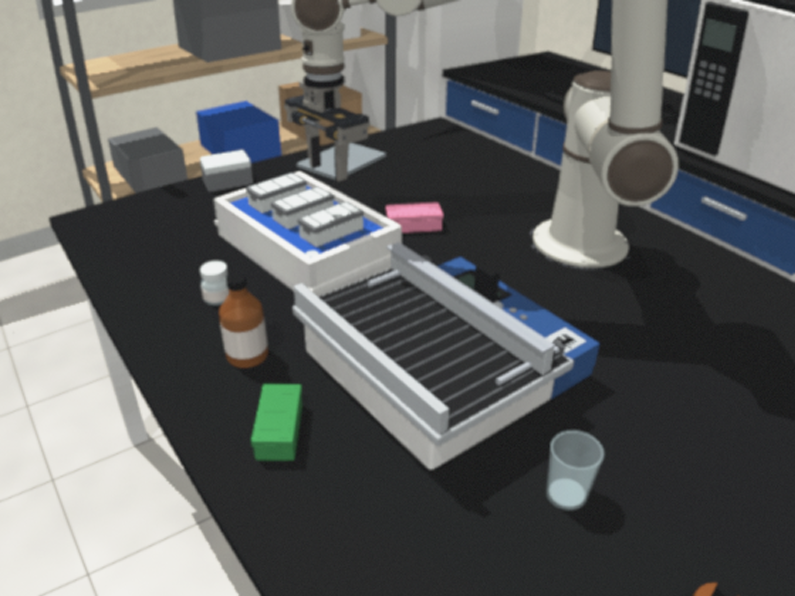

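All three boxes lie flat and side by side in the crate (enlarged scene pixels about (275,188), (302,203) and (330,220)), and the platform is empty. Now I'll return to the post.

Emit:
send_rows(series=[[[0,15,0,2.1],[3,30,0,2.1],[5,40,0,0],[5,40,0,0],[5,40,0,0],[5,40,0,0],[5,40,0,0],[5,40,0,0],[5,40,0,0],[5,40,0,0],[6,25,0,0],[3,8,0,0],[0,0,0,0],[0,0,0,0],[0,0,0,0]]], grip=91)

```text
t: 47.65
ee_pos: [0.4469, 0.1666, 0.1869]
ee_rot: [-0.012, 1.0, -0.0, -0.0]
force: [-0.1, -0.1, -1.0]
grip_width: 0.99
grip_force: 0.0
```

Run:
```python
from h import *
go((.4485,.1675,.115))
```

```text
turn -0.08 shift [-1.6  0.8 71.9] tcp [0.4469 0.1666 0.1869] F [-0.07 -0.1  -1.  ]
```

Emit:
send_rows(series=[[[-2,0,20,0],[0,0,25,0],[0,0,20,0],[0,0,7,0],[0,0,0,0],[0,0,0,0]]])

```text
t: 48.25
ee_pos: [0.4495, 0.1675, 0.1162]
ee_rot: [-0.012, 1.0, 0.0, 0.001]
force: [-0.4, 0.1, -0.2]
grip_width: 0.991
grip_force: 0.0
```

Emit:
send_rows(series=[[[0,0,0,0],[0,0,0,0],[0,0,0,0],[0,0,0,0],[0,0,0,0],[0,0,0,0],[0,0,0,0],[0,0,0,0]]], grip=20)

```text
t: 49.05
ee_pos: [0.4487, 0.167, 0.1152]
ee_rot: [-0.013, 1.0, -0.001, -0.0]
force: [0.3, -4.7, 0.7]
grip_width: 0.434
grip_force: 30.0
```

Emit:
send_rows(series=[[[-5,0,0,0],[-8,0,0,0],[-8,0,0,0],[-8,0,0,0],[-8,0,0,0],[-8,0,0,0],[-6,0,0,0],[-4,0,0,0],[-3,0,0,0],[0,0,0,0],[0,0,0,0]]])

```text
t: 50.15
ee_pos: [0.5037, 0.1687, 0.1151]
ee_rot: [-0.013, 1.0, -0.001, -0.004]
force: [-12.6, -6.7, 9.7]
grip_width: 0.433
grip_force: 30.0
```

The jaw is home against its stop (55 mm travelled, 12 N). I'll release and retreat for a final check.

Emit:
send_rows(series=[[[0,0,0,0],[0,0,0,0],[0,0,0,0],[0,0,0,0],[0,0,-15,0],[0,0,-30,0],[0,0,-40,0],[20,0,-15,0],[40,0,0,0],[45,0,0,0],[45,0,0,0],[20,0,0,0],[0,0,0,0],[0,0,0,0],[0,0,0,0]]], grip=91)

```text
t: 51.65
ee_pos: [0.3379, 0.1651, 0.2158]
ee_rot: [-0.012, 1.0, 0.0, 0.0]
force: [0.6, -0.0, -0.3]
grip_width: 0.993
grip_force: 0.0
```

Run:
```python
from h import *
im,W=save("top","t9.png",s=1.42)
w0=np.load("top0.npy")
for n,(u,v) in dict(barL=(265,282),barR=(440,282)).items():
    x,y=int(u/1.42),int(v/1.42); print(n,w0[y,x].round(4),W[y,x].round(4))
im=get_image("scene");rects(pts(im),im["frame"],.110,.130,'crate',130,(.35,.7),(-.55,-.1))
```

```text
barL [0.5511 0.3427 0.1486] [0.5507 0.3423 0.1505]
barR [0.5589 0.0016 0.1505] [0.5586 0.0017 0.1521]
crate 296 [194. 129.] [ 534.7 -424.1] [122.2  62.9] 8.5 z 0.1216
crate 333 [212. 140.] [ 521.3 -327.9] [121.2  63.6] 6.2 z 0.121
crate 381 [232. 151.] [ 511.3 -228.4] [123.3  59.2] 7.0 z 0.1207
```

View pics/t9.png

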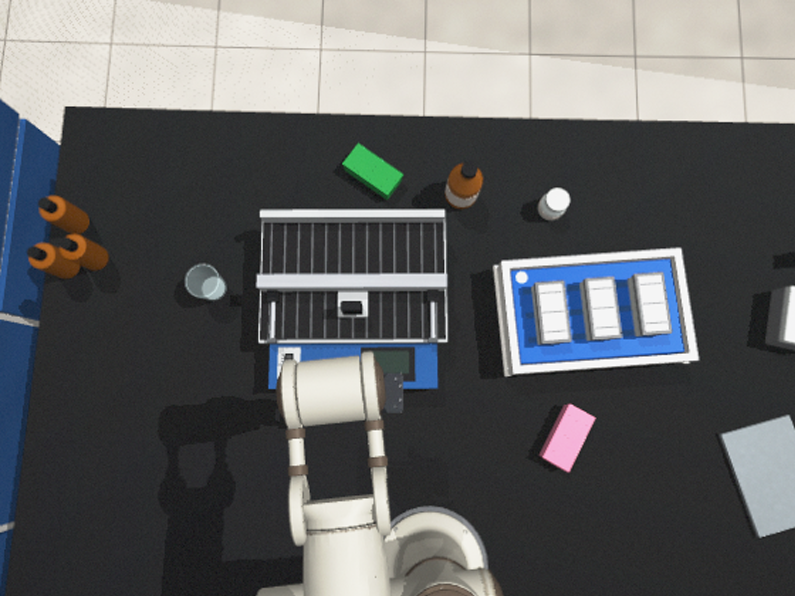

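The jaw bar is back at (352,282), the three boxes lie flat in the crate at (551,312), (602,308) and (652,303), and the bottle, beaker and jar have not moved. Handing in.

```bash
python3 -c "
from plant import sign_off
print(sign_off())"
```

```text
the job is handed in; nothing more can be done
None
```

The job is handed in: the speed wheel is at zero, all three boxes lie flat and side by side on the cool packs, the jaw is fully home, and the bottle, beaker and jar were not moved.

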